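Close a holding board's sliding stop on a turning blank and clamp it

TASK

Fix the square wooden blank in the holding board: swing the black clamping lever right round to its loose end to free the sliding stop, hook a fingertip behind the stop's upright metal lip and draw the stop along its track until it has pushed the blank home against the fixed end block, then swing the lever all the way back so that the stop is clamped tight. Push and draw with the fingertips: do not pinch the lip from both sides, and leave the moving of the blank to the stop, without handling or lifting it. The pencil, the goblet and the tape measure stay where they are.

Things in the scene. Friction and masses are not known exactly. Their poses are not given: they have to be found in the camera images.
- board: holding board fixed to the bench: plywood, 130 (x) x 450 (y) x 18 mm thick. Origin on the bench under it; x points across to the back fence, y along the track to the fixed end block. Track along y at x = +15 mm. Wooden back fence at x = +43 to +65 mm, top 45 mm over the bench. In front of the track (x -65 to -12 mm) its top is bare but for the pencil.
- end_face (a point): point on the inner face of the fixed wooden end block (86 mm wide, 36 mm thick, top 62 mm over the bench), on the track's centre line, 43 mm over the bench. In the board's frame x = 15 mm, y = 180 mm.
- blank_mid (a point): centre of the loose square blank of reddish wood, 52 (x) x 130 (y) x 50 mm high, 0.22 to 0.38 kg, lying on the board (top 68 mm over the bench) along the back fence, its axes parallel to the board's. It starts 4 to 20 mm short of the end block; when home, its centre is at y = +115 mm in the board's frame.
- stop (a joint): travel of the sliding stop along the track, m, 0 to 0.140, growing towards the blank; starts at 0 to 0.05. Its cork face lies at board y = value - 80 mm: 0.130 is closed on a blank that is home. Freed, it drags with 4 N plus 12 N per m/s and stays where left. It is a dark wooden shoe 54 mm wide (x), 108 mm long, top 34.5 mm over the bench, lip at its front end, lever hub 90 mm behind the face.
- stop_face (a point): middle of the cork face, towards the blank, of the stop's upright aluminium lip, on the track's centre line 43 mm over the bench. The lip stands at the end of the shoe next to the blank: 54 mm wide (x), 8 mm thick with the cork, top 84 mm over the bench, where its edge is rolled to a 10 mm round (reaching 11 mm behind the cork face). Axes as the board's.
- lip_hook (a point): middle of the lip's rear face (the side away from the blank), 58.5 mm over the bench. A fingertip comes down behind it and draws towards the board's +y. Behind this face the shoe is bare for 67 mm, up to the lever's hub; the shoe's top is 24 mm below this point.
- lever (a joint): angle of the clamping lever about a vertical axis, rad, 0 to 1.35. At 0 (clamped; starts 0 to 0.10) it points to the board's -x, turned 10 degrees towards +y. It grows anticlockwise from above, the tip swinging to -y, away from the blank; over 0.7 the stop is free; 1.35 is the loose end. Clockwise clamps: tight below 0.25. Takes 0.1 N m, 0.15 at the tight end; stays where left.
- lever_axis (a point): point on the lever's vertical axis, 66.5 mm over the bench (the height of the lever's tip); the hub round it is 29 mm in diameter, its top 1 mm higher. It travels with the stop.
- lever_tip (a point): centre of the 16 mm ball at the lever's tip, 78 mm from the axis, 66.5 mm over the bench. The lever is a black round arm, 12 mm thick, its underside about 57 mm over the bench along its outer half, so a fingertip at 45 to 60 mm over the bench can push its flank.
- pencil: loose red pencil, 7 x 184 x 7 mm, lying along the front of the board's top, parallel to its y, at board x = -55 mm: leave it alone. Origin under its middle.
- goblet_mid (a point): centre of a turned wooden goblet, 56 mm across and 118 mm high, standing loose on the bench beyond the end block: leave it alone.
- tape_mid (a point): centre of a tape measure, 34 x 82 x 62 mm, standing loose on the bench beyond the other end of the board: leave it alone.

How it is judged (in metres and radians):
On the way, in this order (a step that is already met when the one before it is completed fails the run):
1. the clamping lever is swung loose (value of joint lever above 0.75 rad), for 0.1 s.
2. the freed stop is drawn along its track by a finger behind its lip ((contact force between the fingers and lip_plate above 0.5 N or contact force between the fingers and lip_edge above 0.5 N) and value of joint stop above 0.06 m and value of joint lever above 0.7 rad), for 0.05 s.
3. the stop, still unclamped, has pushed the blank home against the end block (value of joint stop above 0.127 m and y of blank_mid in the frame of board above 0.112 m and value of joint lever above 0.7 rad), for 0.1 s.
At the end, for the whole second after the job is handed in: the blank lies flat on the board against the fence (within 10 mm, and straight within 0.08 rad) and against the end block (within 3 mm), the stop is closed up to it (stop value over 0.127 m), and the lever is back at its clamped position (below 0.25 rad), everything at rest (value of joint lever below 0.25 rad and value of joint stop above 0.127 m and y of blank_mid in the frame of board above 0.112 m and x of blank_mid in the frame of board above 0.005 m and height (world z) of blank_mid below 0.048 m and angle between the y axis of blank_mid and the y axis of board, either way round below 0.08 rad and linear speed of blank below 0.01 m/s and velocity of joint lever below 0.05 rad/s); the robot touches nothing.
It fails at once if the lip is pinched: a finger presses on its cork face too (contact force between the fingers and lip_cork above 3 N).
It fails at once if the blank is handled (the fingers press on it) or lifted off the board (contact force between the fingers and blank above 5 N or height (world z) of blank_mid above 0.053 m).
It fails at once if the pencil is moved (distance of pencil from where it was at the start of the episode above 0.03 m).
It fails at once if the goblet is moved or knocked over (distance of goblet_mid from where it was at the start of the episode above 0.02 m or angle between goblet_mid's own z axis and vertical above 0.3 rad).
It fails at once if the tape measure is moved (distance of tape_mid from where it was at the start of the episode above 0.02 m).
It also fails if it takes over 61 s, if anything falls off the work surface, if the arm or the gripper's body presses on something with over 40 N, if the wrist force passes 120 N, or if a joint passes its speed limit or range.

ROBOT

A 6-joint arm with a two-finger parallel gripper is mounted at the origin on a cart in front of the work surface, level with it; the furniture and walls round the work are solid. World frame = base frame: x ahead of the robot, y to its left, z up, the work surface at z = 0. Lengths are in mm, angles in rad, forces in N, time in s.
With the tool pointing down it reaches from about 275 to 825 mm from the base axis. Payload 5.2 kg.
Tool frame: the origin (TCP) lies on the mounting face of the last link; the fingertips stand 186 mm ahead of it and the grasp point (between the pads) lies 167 mm ahead of it (env.finger_overhang is the distance from the TCP to the fingertips, in mm); z points along the fingers, y is the line along which they close (so a half turn about z gives the same grasp; the last joint's range is limited). The gripper opens to 93 mm and grips with 3 to 60 N. Pads are 15 mm wide; open, the fingers measure 128 mm over their backs; the gripper's body (75 mm by 188 mm) begins 65 mm behind the grasp point.
Start: joints at [1.132, 0.259, 1.535, -0, 1.348, -0.203], TCP at [128.469, 534.792, 404.753] pointing down, gripper open.
Joint ranges: [-3.14, 3.14], [-0.91, 2.08], [0.19, 2.58], [-1.22, 4.36], [0.22, 2.71], [-3.12, 3.12]. Speed limits (rad/s): [2.57, 2.57, 3.14, 3.14, 3.14, 3.14].

INTERFACE

Orientations are given as a unit quaternion [w, x, y, z].
In Python, from rig import env gives the robot as it stands.
- The arm moves only by the shell command python3 -m inch 'ROWS' [OPENING] [FORCE]. ROWS is text: rows parted by semicolons, each of 4 numbers parted by spaces: the shift along the tool's x, y, z in m, then the turn about the tool's z in degrees. A call has 1 to 5 rows; each row shifts and turns the commanded pose from where the row before left it, along the tool's axes as they then stand; what a row does not reach is not made up. A row lasts 1/12 s, in which the tool goes at most 41.7 mm and 7.16 degrees, less where a joint would pass 70% of its speed; a pose out of reach is approached as far as the arm can. A call is refused whole if a number of a shift passes 0.0417 or a number of a turn 7.16, either way. A call with a gripper value outside its range is refused whole. OPENING is the finger opening in m, from 0 to 0.093, set as the call begins (- or left out, the last holds). The fingers move at their own pace and stop on an object; FORCE is the grip in N (left out, the last holds). Time passes only in rows, so rows that do not move let the fingers close. It gives the time, the measured TCP pose, the force, the opening and the grip force at its end, in the units of the state.
- env.get_state(): the state, without advancing time (a new reading comes with each control period).
- env.capture(name): name is "scene" or "top" or "wrist"; returns a dict with "img" (400x640x3 uint8, red, green, blue), "fx", "fy", "cx", "cy" (pixels), "k1" (the pictures are not rectified: a ray, as slopes to the right and down, at radius r is drawn at 1 + k1 r^2 times it, then the intrinsics apply), "world_from_camera" (4x4, takes a point from camera to world coordinates); the wrist camera has in their place "T_tool_cam" (4x4, takes a point from camera to tool coordinates, whose origin is the TCP and whose axes are the flange's). Camera axes: x right, y down, z forward; pixel columns grow to the right and rows downward; lengths in mm; the calibration is good to about 2 mm. A picture is of the moment at which its call begins: read the wrist's pose just before it. There is no depth.
- env.hand_in(): hands the job in; it is judged then, once.
Trained networks look in a picture, given as the dict that the camera call returned (one of the last four; its "shot" number tells which), for a name from the list of things; names that differ only in an ending like _2 or _b are one class to them, and where a whole thing is asked for, a point or a joint stands for the part that bears it (a point fixed in the world has none). Each returns a list of dicts, best first, with "confidence" (0 to 1); they miss things now and then, are a little off and sometimes report something else, mostly with a low value. They report only what shows in the picture. A call takes as long as a camera call.
- env.boxes_of(label, picture): "bbox" ([left, top, right, bottom] in pixels, round what is visible of it).
- env.pinpoint(label, picture): "uv" ([column, row] in pixels: a listed point, or the origin of a listed thing).
The state is a dict: "t": time; "qpos": joint angles; "joint_velocities": joint speeds; "tau": joint torques, N m; "ee_pos": TCP position; "eef_rot": TCP orientation; "force": force on the tool from outside, world axes, zero at the start; "moment": the same for the moment, N m; "gripper_width": opening from 0.0 (shut) to 1.0 (fully open); "gripper_force": force on a finger pad.
Only numpy, scipy, OpenCV 4.12 (cv2) and the standard library are available. Lean on these libraries where they do the work, as an engineer would, in place of code of your own. Each camera call takes 0.05 s, during which the arm holds its last target. There are 200 camera calls.

## Working session

There is one attempt and no reset: what is moved stays moved. The work goes in short steps, Python scripts to look and compute and a shell command to move; the robot and the scene stay as the last step left them, time stands still between calls to the robot, and variables do not carry over. Pictures are saved under pics/ and viewed, at most 10 in all, crops included, and the job is handed in when it is done.

```bash
ls; mkdir -p pics; cat > h.py <<'E'
import numpy as np, cv2
from scipy.spatial.transform import Rotation as R
from rig import env
def ray(p,uv,T=None):
    K=np.array([[p['fx'],0,p['cx']],[0,p['fy'],p['cy']],[0,0,1.]])
    x,y=cv2.undistortPoints(np.array([[uv]],float),K,np.array([p['k1'],0,0,0.]))[0,0]
    T=np.array(p['world_from_camera'] if T is None else T)
    return T[:3,3],T[:3,:3]@np.array([x,y,1.])
def at(p,uv,z,T=None):
    o,d=ray(p,uv,T); return o+d*(z-o[2])/d[2]
def toolT(s):
    T=np.eye(4); q=s['eef_rot']; T[:3,:3]=R.from_quat([q[1],q[2],q[3],q[0]]).as_matrix(); T[:3,3]=s['ee_pos']; return T
Z=dict(board=0,end_face=43,blank_mid=43,stop_face=43,lip_hook=58.5,lever_axis=66.5,lever_tip=66.5,pencil=18,goblet_mid=59,tape_mid=31)
E
python3 - <<'E'
from h import *
np.set_printoptions(precision=1,suppress=True)
s=env.get_state(); T=toolT(s); print(s['t'],s['ee_pos'],T[:3,:3],s['force'])
for n in ['scene','top','wrist']:
    p=env.capture(n); cv2.imwrite(f'pics/{n}0.png',p['img'][:,:,::-1])
    W=None if n!='wrist' else T@np.array(p['T_tool_cam'])
    for l,z in Z.items():
        r=env.pinpoint(l,p)
        print(n,l,[(np.round(q['uv']),round(q['confidence'],2),at(p,q['uv'],z,W)) for q in r[:2]])
E
```

```text
pics
0.0 [128.4 534.6 403.9] [[-1.   0.2 -0. ]
 [ 0.2  1.  -0. ]
 [ 0.  -0.  -1. ]] [-0.7  0.5  0.8]
scene board [(array([300., 216.]), 0.73, array([484.6,   6.9,   0. ])), (array([348., 236.]), 0.15, array([ 558.5, -115.2,    0. ]))]
scene end_face [(array([261., 170.]), 0.82, array([455.9, 182.7,  43. ]))]
scene blank_mid [(array([277., 182.]), 0.59, array([473.7, 114.8,  43. ]))]
scene stop_face [(array([318., 221.]), 0.71, array([501.2, -62.6,  43. ])), (array([260., 172.]), 0.55, array([448.3, 174. ,  43. ]))]
scene lip_hook [(array([324., 218.]), 0.72, array([511.8, -72.9,  58.5])), (array([275., 183.]), 0.7, array([460.4,  99.7,  58.5]))]
scene lever_axis [(array([344., 238.]), 0.87, array([ 516. , -154.9,   66.5])), (array([260., 202.]), 0.54, array([395.6,  50.4,  66.5]))]
scene lever_tip [(array([317., 247.]), 0.64, array([ 449.2, -142.6,   66.5]))]
scene pencil [(array([261., 205.]), 0.65, array([405.9,  82.2,  18. ]))]
scene goblet_mid [(array([237., 155.]), 0.56, array([416. , 258.7,  59. ]))]
scene tape_mid [(array([397., 269.]), 0.8, array([ 588.2, -272.4,   31. ])), (
[... 336 characters left out ...]
2,  43. ])), (array([297., 225.]), 0.64, array([481.1,   7.1,  43. ]))]
top lip_hook [(array([332., 216.]), 0.8, array([514.5, -71.5,  58.5]))]
top lever_axis []
top lever_tip [(array([357., 249.]), 0.72, array([ 447.3, -141.5,   66.5]))]
top pencil [(array([262., 252.]), 0.71, array([403. ,  80.1,  18. ])), (array([221., 220.]), 0.71, array([461.3, 197.2,  18. ]))]
top goblet_mid [(array([183., 224.]), 0.89, array([426. , 270.5,  59. ]))]
top tape_mid [(array([418., 207.]), 0.9, array([ 585.3, -272.1,   31. ]))]
wrist board []
wrist end_face []
wrist blank_mid []
wrist stop_face []
wrist lip_hook []
wrist lever_axis []
wrist lever_tip []
wrist pencil []
wrist goblet_mid []
wrist tape_mid []
```

```bash
python3 - <<'E'
from h import *
from scipy.optimize import least_squares
import json
obs=[]
for n in ['scene','top']:
    p=env.capture(n)
    for l in ['board','end_face','stop_face','lip_hook','lever_axis','lever_tip','blank_mid']:
        r=env.pinpoint(l,p)
        if r: obs.append((p,l,np.array(r[0]['uv']),r[0]['confidence']))
    for l in ['stop','lever','blank_mid','board']: print(n,l,[np.round(q['bbox']) for q in env.boxes_of(l,p)[:1]])
def model(v):
    ox,oy,a,st,lv,by=v; X=np.array([np.cos(a),np.sin(a)]);Y=np.array([-np.sin(a),np.cos(a)]);f=st-80
    th=np.pi-np.radians(10)+lv
    L=dict(board=(0,0),end_face=(15,180),stop_face=(15,f),lip_hook=(15,f-8),lever_axis=(15,f-90),lever_tip=(15+78*np.cos(th),f-90+78*np.sin(th)),blank_mid=(17,by))
    return {k:np.array([ox,oy])+x*X+y*Y for k,(x,y) in L.items()}
def res(v):
    m=model(v); r=[]
    for p,l,uv,c in obs: r+=list((at(p,uv,Z[l])[:2]-m[l])*(0.3 if l=='board' else 1)/4)
    return r+[(v[4]-.05)/.05]
s=least_squares(res,[476,6,.2,8,.05,105],loss='soft_l1')
print(np.round(s.x,3)); 
for k,v in model(s.x).items(): print(k,np.round(v,1))
print(np.round(s.fun*4,1),[o[1] for o in obs])
p=env.capture('top'); a=cv2.resize(p['img'][150:320,150:450,::-1],(800,453),interpolation=cv2.INTER_CUBIC); cv2.imwrite('pics/a.png',a)
E
```

```text
scene stop [array([312., 204., 354., 255.])]
scene lever [array([312., 207., 355., 256.])]
scene blank_mid [array([259., 160., 300., 206.])]
scene board [array([234., 157., 378., 288.])]
top stop [array([329., 208., 369., 254.])]
top lever [array([358., 212., 371., 252.])]
top blank_mid []
top board [array([203., 199., 388., 257.])]
[ 4.78371e+02  9.47900e+00  2.12000e-01  3.62900e+00 -3.70000e-02
  1.02376e+02]
board [478.4   9.5]
end_face [455.1 188.6]
stop_face [509.1 -62. ]
lip_hook [510.8 -69.8]
lever_axis [ 528.1 -150. ]
lever_tip [ 450.1 -150.1]
blank_mid [473.4 113.1]
[  0.3   1.9  -1.6 -14.4   1.6  -1.5   4.4   0.1  -7.3  -4.5  -4.4  -0.1
  -0.1   7.8  -0.3   0.2  -2.5   3.2  -0.6  -3.7   2.4   8.8   1.4   8.9
   4.1  -4.4  -6.9] ['board', 'end_face', 'stop_face', 'lip_hook', 'lever_axis', 'lever_tip', 'blank_mid', 'board', 'end_face', 'lip_hook', 'lever_axis', 'lever_tip', 'blank_mid']
```

View pics/a.png

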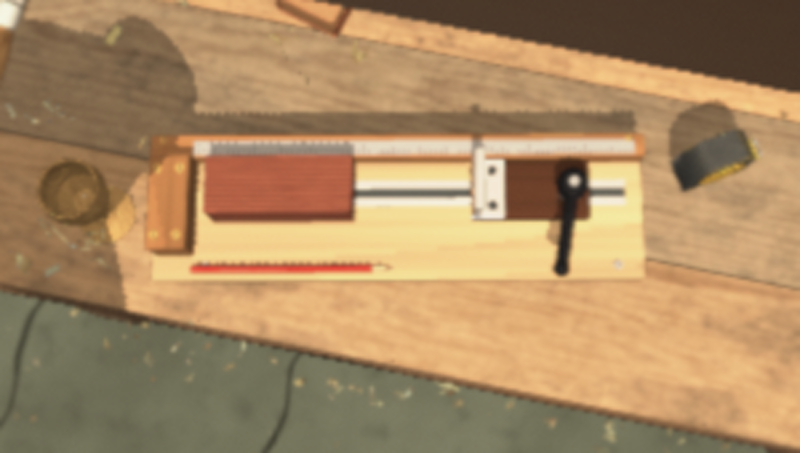

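The crop shows the lever hub at (572,181), its ball at (562,268) and the lip at (488,190). The blank spans 205–353 and the pencil sits along the front edge. This agrees with the fit, so I'll move over the stop and close the fingers.

```bash
python3 -m inch '-0.025 -0.032 0 0;-0.025 -0.032 0 0;-0.025 -0.032 0 0;-0.025 -0.032 0 0;-0.025 -0.032 0 0' 0 >/dev/null
python3 -m inch '-0.025 -0.032 0 0;-0.025 -0.032 0 0;-0.025 -0.032 0 0;-0.025 -0.032 0 0;-0.025 -0.032 0 0' >/dev/null
python3 -m inch '-0.025 -0.032 0 0;-0.025 -0.032 0 0;-0.025 -0.032 0 0;-0.025 -0.032 0 0' >/dev/null
python3 -m inch '-0.025 -0.032 0 0;-0.025 -0.032 0 0;-0.025 -0.032 0 0;-0.025 -0.032 0 0'
python3 -m inch '0 0 0 6.7;0 0 0 6.7;0 0 0 6.7;0 0 0 6.7;0 0 0 6.7' >/dev/null
python3 -m inch '0 0 0 6.7;0 0 0 6.7;0 0 0 6.7;0 0 0 6.7;0 0 0 6.7'
python3 -m inch '0 0 0 0;0 0 0 0'
cat >> h.py <<'E'
def wrist(labels,name=None):
    s=env.get_state(); T=toolT(s); p=env.capture('wrist'); W=T@np.array(p['T_tool_cam'])
    if name: cv2.imwrite(f'pics/{name}.png',p['img'][:,:,::-1])
    print('tool',np.round(s['ee_pos'],1),'yaw y',np.round(np.degrees(np.arctan2(T[1,1],T[0,1])),2),'F',np.round(s['force'],1),'t',s['t'],s['gripper_width'])
    for l in labels: print(l,[(np.round(q['uv']),round(q['confidence'],2),np.round(at(p,q['uv'],Z[l],W)[:2],1)) for q in env.pinpoint(l,p)[:2]])
    return p,W
E
python3 - <<'E'
from h import *
wrist(list(Z),'w1')
E
```

```text
t: 4.4
ee_pos: [431.7, -132.6, 404.9]
eef_rot: [0.0, 0.118, 0.993, -0.0]
force: [1.1, 2.1, 0.5]
gripper_width: 0.0
gripper_force: 0.0
t: 5.23
ee_pos: [431.4, -130.4, 404.8]
eef_rot: [0.0, 0.648, 0.761, 0.0]
force: [1.4, -0.3, -0.3]
gripper_width: 0.004
gripper_force: 0.0
t: 5.4
ee_pos: [431.4, -130.4, 404.8]
eef_rot: [0.0, 0.645, 0.764, 0.0]
force: [0.3, 0.4, 0.3]
gripper_width: 0.007
gripper_force: 0.0
tool [ 431.4 -130.4  404.8] yaw y 9.69 F [0.3 0.4 0.3] t 5.4 0.0065343438164260255
board [(array([371.,  70.]), 0.83, array([473.7,   7.9]))]
end_face []
blank_mid []
stop_face [(array([392., 130.]), 0.6, array([506.1, -59.9]))]
lip_hook [(array([396., 138.]), 0.69, array([508.4, -68.6]))]
lever_axis [(array([397., 211.]), 0.93, array([ 527.7, -150.8]))]
lever_tip [(array([329., 202.]), 0.92, array([ 446.7, -152.4]))]
pencil []
goblet_mid []
tape_mid []
```

View pics/w1.png

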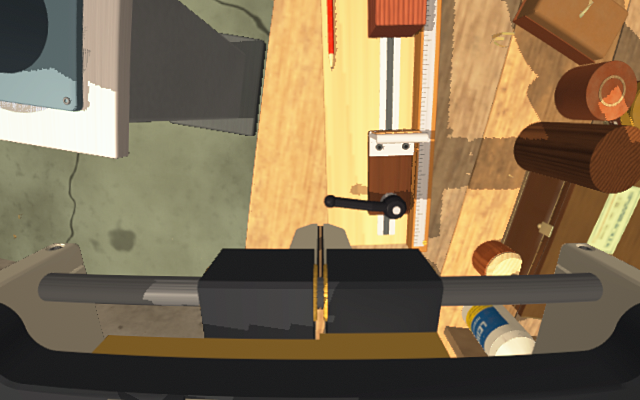

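The wrist view puts the lever hub at (397,211), its ball at (329,202) and the lip at (396,135). This matches the fit: board yaw is about 12.1° and the axis is at (528,-150). Next I'll align the tool and come down on the +y side of the lever.

```bash
python3 -m inch '0 0.02 0 -2.4;0 0.02 0 0;0 0 0 0' >/dev/null
python3 -m inch '0 0 0.03 0;0 0 0.03 0;0 0 0.03 0;0 0 0.03 0' >/dev/null
python3 -m inch '0 0 0.025 0;0 0 0.024 0;0 0 0 0;0 0 0 0'
cat >> h.py <<'E'
def rel(A,a=np.radians(12.1),tcp=None):
    s=env.get_state(); t=np.array(s['ee_pos']) if tcp is None else tcp
    d=t[:2]-A; print('rel axis bx,by',round(d[0]*np.cos(a)+d[1]*np.sin(a),1),round(-d[0]*np.sin(a)+d[1]*np.cos(a),1),'tip z',round(t[2]-186,1),'F board',np.round(R.from_euler('z',-a).apply(s['force']),1),'t',s['t'])
E
python3 - <<'E'
from h import *
p,W=wrist(['lever_axis','lever_tip','lip_hook'],'w2')
rel(np.array([527.8,-150.4]))
for lv in np.arange(0,1.45,.15):
    th=np.radians(170)+lv;u=np.array([np.cos(th),np.sin(th)]);n=np.array([u[1],-u[0]])
    r=42+16*lv/1.35
    c=r*u+6*n-[17.5,-7.5]
    print(round(lv,2),c.round(1))
E
```

```text
t: 6.87
ee_pos: [470.0, -122.9, 235.1]
eef_rot: [-0.002, 0.63, 0.777, -0.0]
force: [-0.6, -0.6, -0.1]
gripper_width: 0.006
gripper_force: 0.0
tool [ 470.  -122.9  235.1] yaw y 11.89 F [-0.6 -0.6 -0.1] t 6.8667 0.006225161999396464
lever_axis []
lever_tip []
lip_hook [(array([409., 166.]), 0.75, array([509.3, -68. ]))]
rel axis bx,by -49.5 38.2 tip z 51.5 F board [ 0.1 -0.3  1.4] t 7.0667
0.0 [-57.8  20.7]
0.15 [-61.1  14.6]
0.3 [-63.4   7.8]
0.45 [-64.7   0.4]
0.6 [-64.7  -7.3]
0.75 [-63.5 -15.2]
0.9 [-60.9 -23. ]
1.05 [-57.  -30.5]
1.2 [-51.8 -37.5]
1.35 [-45.4 -43.7]
```

View pics/w2.png

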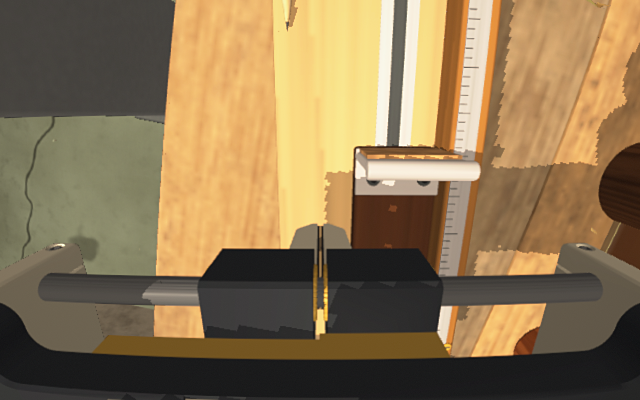

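```bash
python3 -m inch '-0.008 -0.0045 0 0;-0.008 -0.004 0 0;-0.007 -0.0025 0 0;-0.007 -0.0025 0 0;-0.007 -0.001 0 0' 
python3 -m inch '-0.007 -0.001 0 0;-0.007 0.0015 0 0;-0.007 0.0015 0 0;-0.006 0.003 0 0;-0.006 0.003 0 0' | grep -E 'ee_pos|force'
python3 -m inch '-0.006 0.005 0 0;-0.006 0.005 0 0;0 0 0 0' | grep -E 'ee_pos|force'
cat > look.py <<'E'
from h import *
import sys
rel(np.array([527.8,-150.4]))
for n in ['scene','top']:
    p=env.capture(n)
    for l in ['lever_axis','lever_tip','lip_hook','stop_face','blank_mid']:
        print(n,l,[(np.round(q['uv']),round(q['confidence'],2),np.round(at(p,q['uv'],Z[l])[:2],1)) for q in env.pinpoint(l,p)[:1]])
    if len(sys.argv)>1 and n=='scene': cv2.imwrite(f'pics/{sys.argv[1]}.png',cv2.resize(p['img'][120:320,200:450,::-1],(750,600),interpolation=cv2.INTER_CUBIC))
E
python3 look.py s1
```

```text
t: 7.48
ee_pos: [463.7, -162.9, 235.8]
eef_rot: [-0.0, 0.63, 0.776, 0.0]
force: [0.9, 2.0, 0.8]
gripper_width: 0.007
gripper_force: 1.2
ee_pos: [479.1, -193.4, 235.6]
force: [-1.3, 2.1, -0.4]
gripper_force: 1.0
ee_pos: [491.6, -203.6, 235.5]
force: [-4.1, -0.5, 1.2]
gripper_force: 1.9
rel axis bx,by -46.6 -44.4 tip z 49.5 F board [-4.1  0.4  1.2] t 8.15
scene lever_axis []
scene lever_tip [(array([360., 259.]), 0.47, array([ 515.2, -220.9]))]
scene lip_hook [(array([323., 220.]), 0.67, array([505.4, -77.5]))]
scene stop_face [(array([321., 221.]), 0.57, array([506.2, -67.6]))]
scene blank_mid [(array([277., 180.]), 0.98, array([476.7, 120.2]))]
top lever_axis [(array([363., 216.]), 0.64, array([ 528.8, -142.5]))]
top lever_tip []
top lip_hook [(array([334., 216.]), 0.54, array([515.5, -75.2]))]
top stop_face [(array([327., 219.]), 0.41, array([509.2, -59.9]))]
top blank_mid [(array([257., 218.]), 0.82, array([478.4, 106.5]))]
```

View pics/s1.png

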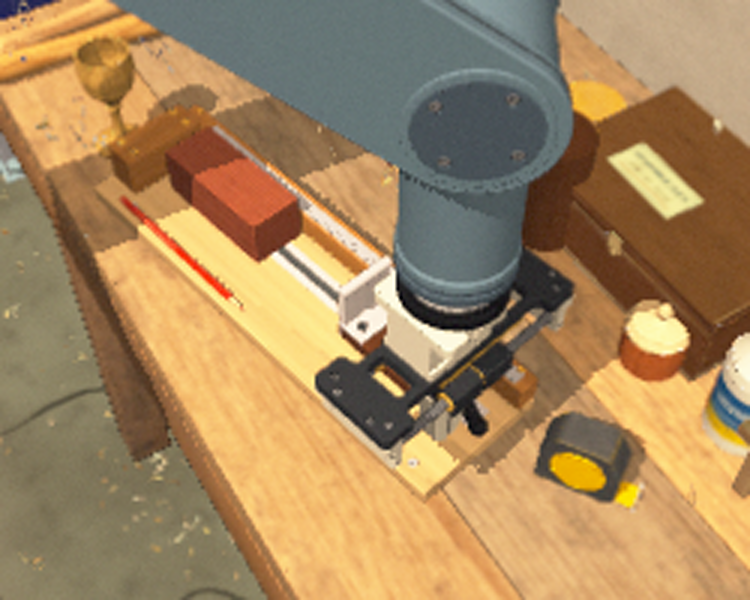

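The lever is round at its loose end: ball at crop (475,420), measured about 1.36 rad. Next I retreat, rise, and come down between the hub and the lip.

```bash
python3 -m inch '-0.001 -0.015 0 0;0 0 -0.025 0;0 0 -0.025 0;0 0 0 0' >/dev/null
python3 -m inch '0.032 0.021 0 0;0.032 0.021 0 0;0.031 0.02 0 0;0 0 0 0;0 0 0 0' 
python3 - <<'E'
from h import *
rel(np.array([527.8,-150.4]))
wrist(['lip_hook','stop_face','lever_axis'])
E
```

```text
t: 9.5
ee_pos: [518.4, -98.9, 285.7]
eef_rot: [0.0, 0.628, 0.778, 0.0]
force: [-0.2, 0.1, 0.0]
gripper_width: 0.002
gripper_force: 0.0
rel axis bx,by 1.6 52.4 tip z 99.7 F board [-0.2  0.1  0. ] t 9.5
tool [518.4 -98.9 285.7] yaw y 12.12 F [-0.2  0.1  0. ] t 9.5 0.001809356892357811
lip_hook [(array([314., 175.]), 0.65, array([508.9, -70.1]))]
stop_face [(array([315., 161.]), 0.95, array([507.4, -62.1])), (array([315., 174.]), 0.56, array([509.4, -72.2]))]
lever_axis []
```

```bash
python3 -m inch '0 0 0.02 0;0 0 0.02 0;0 0 0.011 0;0 0 0 0' | grep -E 'ee_pos|force'
python3 -m inch '0.008 0 0 0;0.008 0 0 0;0.008 0 0 0;0.008 0 0 0;0.008 0 0 0' | grep -E 'ee_pos|force'
python3 -m inch '0.008 0 0 0;0.008 0 0 0;0.008 0 0 0;0.008 0 0 0;0.008 0 0 0' | grep -E 'ee_pos|force'
python3 -m inch '0.008 0 0 0;0.008 0 0 0;0.008 0 0 0;0 0 0 0' | grep -E 'ee_pos|force'
python3 - <<'E'
from h import *
rel(np.array([527.8,-150.4]))
wrist(['lip_hook','stop_face','blank_mid','end_face'],'w3')
E
```

```text
ee_pos: [516.4, -101.8, 232.4]
force: [-0.2, -0.0, -1.0]
gripper_force: 0.0
ee_pos: [509.6, -61.5, 235.7]
force: [-0.4, -5.8, -1.0]
gripper_force: 2.6
ee_pos: [501.4, -22.1, 235.7]
force: [1.4, -5.1, -0.9]
gripper_force: 2.6
ee_pos: [496.1, 2.4, 235.6]
force: [0.0, 0.0, 0.4]
gripper_force: 0.0
rel axis bx,by 1.1 156.0 tip z 49.6 F board [0.  0.  0.4] t 11.2
tool [496.1   2.4 235.6] yaw y 11.97 F [0.  0.  0.4] t 11.2 0.0022222284078169488
lip_hook [(array([314., 224.]), 0.9, array([491.7,  12.3]))]
stop_face [(array([319., 203.]), 0.83, array([492.4,  20.8]))]
blank_mid [(array([313.,  48.]), 0.77, array([470.7, 108. ])), (array([315., 349.]), 0.55, array([513.5, -92. ]))]
end_face [(array([298., 199.]), 0.18, array([479.2,  20.6]))]
```

View pics/w3.png

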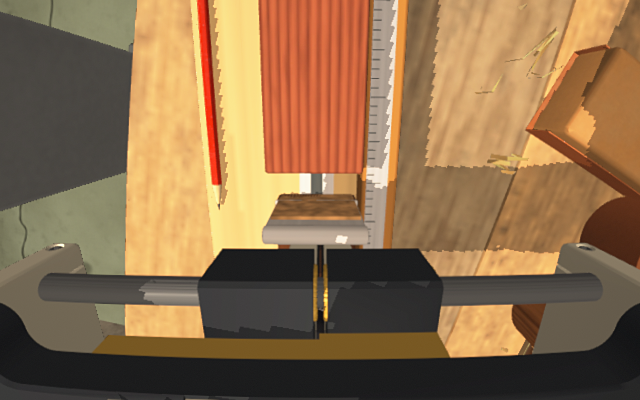

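The stop follows the finger: the lip is at row 230, and the blank's near edge at row 172 is still a little ahead of it. I'll keep drawing.

```bash
python3 -m inch '0.007 0 0 0;0.007 0 0 0;0.007 0 0 0;0.007 0 0 0' | grep -E 'ee_pos|force'
python3 -m inch '0.004 0 0 0;0.004 0 0 0' | grep -E 'ee_pos|force'
python3 -m inch '0.003 0 0 0;0 0 0 0' | grep -E 'ee_pos|force'
python3 - <<'E'
from h import *
rel(np.array([527.8,-150.4]))
wrist(['lip_hook','stop_face','blank_mid','end_face'])
E
```

```text
ee_pos: [490.8, 28.1, 234.9]
force: [2.1, -5.8, 0.4]
gripper_force: 3.3
ee_pos: [489.1, 36.0, 235.0]
force: [0.9, -6.1, -1.2]
gripper_force: 3.0
ee_pos: [488.4, 39.3, 234.9]
force: [1.6, -2.0, -0.2]
gripper_force: 1.4
rel axis bx,by 1.2 193.7 tip z 48.9 F board [ 1.1 -2.3 -0.2] t 12.1167
tool [488.4  39.3 234.9] yaw y 11.9 F [ 1.6 -2.  -0.2] t 12.1167 0.005095165091897104
lip_hook [(array([315.,  95.]), 0.74, array([469.8, 119.6])), (array([316., 222.]), 0.6, array([484.5,  51.3]))]
stop_face []
blank_mid [(array([314.,  94.]), 0.62, array([468.6, 121.4]))]
end_face []
```

Not against the end block yet, so I'll go on in small steps and watch for the force to rise.

```bash
for i in 1 2; do :; done
python3 -m inch '0.002 0 0 0;0.002 0 0 0' | grep -E 'ee_pos|^force'
python3 -m inch '0.001 0 0 0;0.001 0 0 0' | grep -E 'ee_pos|^force'
python3 -m inch '0.001 0 0 0;0.001 0 0 0' | grep -E 'ee_pos|^force'
```

```text
ee_pos: [488.0, 41.5, 235.0]
force: [2.3, -20.9, -1.2]
ee_pos: [487.9, 42.0, 235.0]
force: [2.4, -26.4, -3.0]
ee_pos: [487.8, 42.6, 235.0]
force: [1.9, -34.2, -4.2]
```

```bash
python3 -m inch '0 0 0 0;0 0 0 0' | grep -E 'ee_pos|^force'
python3 -m inch '-0.01 0 0 0;-0.01 0 0 0;0 0 -0.03 0;0 0 -0.03 0' | grep -E 'ee_pos|^force'
python3 -m inch '-0.04 -0.02 -0.01 0;-0.04 -0.02 -0.01 0;-0.04 -0.02 0 0;-0.02 -0.03 0 0;0 0 0 0' | grep -E 'ee_pos|^force'
python3 - <<'E'
from h import *
wrist(['lip_hook','stop_face','lever_axis','lever_tip','blank_mid','end_face'],'w4')
rel(np.array([501.4,-27.2]))
E
python3 look.py
```

```text
ee_pos: [487.9, 42.5, 235.0]
force: [1.9, -29.3, -3.8]
ee_pos: [489.7, 27.2, 293.5]
force: [0.5, 0.2, 0.8]
ee_pos: [431.6, -120.7, 312.7]
force: [0.1, 0.2, 0.2]
tool [ 431.6 -120.7  312.7] yaw y 11.65 F [0.1 0.2 0.2] t 13.7833 0.008186856207942452
lip_hook []
stop_face []
lever_axis [(array([430., 116.]), 0.73, array([499.9, -32. ]))]
lever_tip [(array([389., 203.]), 0.95, array([ 487.3, -106.5]))]
blank_mid []
end_face [(array([387., 201.]), 0.56, array([ 491.7, -111.1]))]
rel axis bx,by -83.8 -73.1 tip z 126.8 F board [-0.6 -0.5 -0.7] t 14.1333
rel axis bx,by -83.8 52.8 tip z 126.8 F board [-0.6 -0.5 -0.7] t 14.1333
scene lever_axis [(array([310., 209.]), 0.68, array([492.9, -35.2]))]
scene lever_tip [(array([324., 226.]), 0.41, array([494.8, -98.2]))]
scene lip_hook []
scene stop_face []
scene blank_mid [(array([276., 179.]), 0.68, array([477. , 126.9]))]
top lever_axis [(array([310., 218.]), 0.4, array([498.8, -20.1]))]
top lever_tip []
top lip_hook [(array([281., 218.]), 0.53, array([487.9,  47.5]))]
top stop_face [(array([276., 222.]), 0.88, array([478.4,  58.6]))]
top blank_mid [(array([251., 221.]), 0.59, array([469. , 119.3]))]
```

View pics/w4.png

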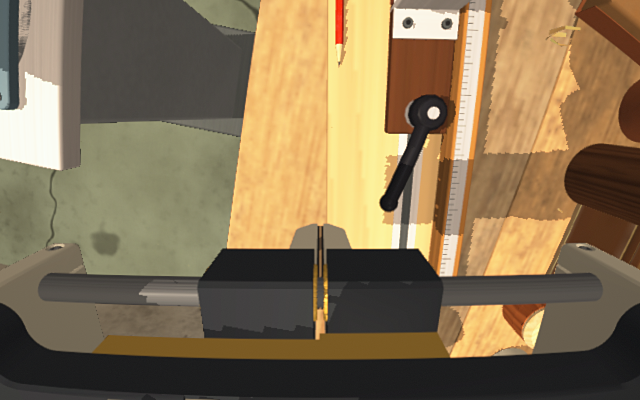

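The hub is at (433,113) and the ball at (389,203), so the lever is still fully loose. Next I cross over the lever, come down on its +x side and swing it back.

```bash
python3 -m inch '0.007 0.034 0 0;0 0.033 0 0;0 0.033 0 0;0 0 0 0' >/dev/null
python3 -m inch '0 0 0.025 0;0 0 0.025 0;0 0 0.025 0;0 0 0 0;0 0 0 0' |grep -E 'ee_pos|^force'
python3 - <<'E'
from h import *
rel(np.array([500.5,-29]))
wrist(['lever_axis','lever_tip'])
E
```

```text
ee_pos: [529.9, -89.9, 237.0]
force: [-0.3, -0.0, -0.6]
rel axis bx,by 16.0 -65.7 tip z 51.0 F board [-0.3  0.  -0.6] t 15.4833
tool [529.9 -89.9 237. ] yaw y 11.88 F [-0.3 -0.  -0.6] t 15.4833 0.003858518744900708
lever_axis [(array([290., 132.]), 0.55, array([501.3, -29.9]))]
lever_tip [(array([240., 257.]), 0.94, array([ 485.5, -106.3]))]
```

```bash
python3 -m inch '0 -0.008 0 0;0 -0.008 0 0;0.004 -0.008 0 0;0.004 -0.008 0 0' |grep -E 'ee_pos|^force'
python3 -m inch '0.005 -0.006 0 0;0.006 -0.006 0 0;0.007 -0.0045 0 0;0.007 -0.0045 0 0' |grep -E 'ee_pos|^force'
python3 -m inch '0.007 -0.0025 0 0;0.007 -0.0025 0 0;0.005 -0.0025 0 0;0.005 -0.0025 0 0' |grep -E 'ee_pos|^force'
python3 - <<'E'
from h import *
rel(np.array([500.5,-29]))
wrist(['lever_axis','lever_tip'],'w5')
E
```

```text
ee_pos: [497.3, -89.2, 238.8]
force: [2.1, -2.7, 0.1]
ee_pos: [471.3, -68.0, 238.1]
force: [1.9, -2.3, 1.0]
ee_pos: [457.7, -46.7, 238.1]
force: [4.1, -5.2, -0.2]
rel axis bx,by -45.5 -8.4 tip z 52.1 F board [ 2.9 -5.9 -0.2] t 16.6333
tool [457.7 -46.7 238.1] yaw y 11.91 F [ 4.1 -5.2 -0.2] t 16.6333 0.008861639885749777
lever_axis [(array([395., 232.]), 0.9, array([499.2, -30.2]))]
lever_tip [(array([261., 206.]), 0.91, array([421.9, -30.4]))]
```

View pics/w5.png

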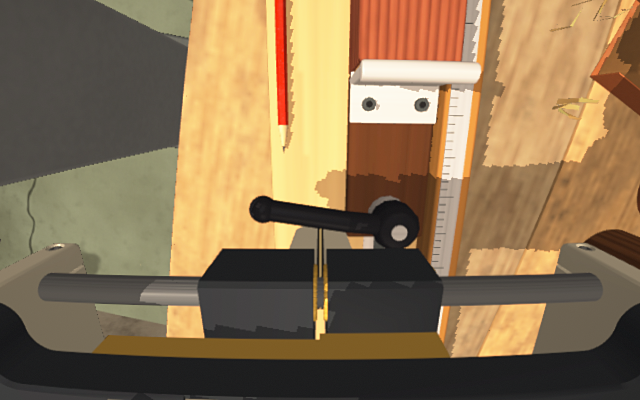

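The lever is back at about 0 rad: ball at (261,206), hub at (398,230), and the lip is against the blank. I'll give it a small firm-up, then retreat and check.

```bash
python3 -m inch '0.002 0 0 0;0.001 0 0 0' |grep -E 'ee_pos|^force'
python3 -m inch '-0.01 0 0 0;-0.015 0 0 0;0 0 -0.03 0;0 0 -0.03 0;0 0 -0.03 0' >/dev/null
python3 -m inch '0.02 -0.02 -0.03 0;0.02 -0.02 -0.03 0;0.02 -0.02 -0.03 0;0.02 0 0 0;0 0 0 0' >/dev/null
python3 -m inch '0 0 0 0;0 0 0 0;0 0 0 0' |grep -E 'ee_pos|^force'
python3 - <<'E'
from h import *
wrist(list(Z),'w6')
E
```

```text
ee_pos: [457.6, -45.6, 238.3]
force: [1.7, -16.0, -0.9]
ee_pos: [386.9, -3.2, 416.8]
force: [0.3, 0.0, 0.7]
tool [386.9  -3.2 416.8] yaw y 11.88 F [0.3 0.  0.7] t 18.0333 0.005340718726189177
board [(array([385., 177.]), 0.61, array([478.9,   5. ]))]
end_face [(array([415.,  30.]), 0.73, array([457.4, 184.1]))]
blank_mid [(array([414.,  85.]), 0.79, array([472.3, 125.8])), (array([343., 206.]), 0.62, array([424.4, -36.4]))]
stop_face [(array([408., 145.]), 0.92, array([484.8,  56.6]))]
lip_hook [(array([409., 151.]), 0.84, array([483.2,  50.1]))]
lever_axis []
lever_tip [(array([344., 209.]), 0.56, array([422.9, -33. ])), (array([405., 222.]), 0.17, array([500.4, -34.6]))]
pencil [(array([352., 109.]), 0.93, array([409.4,  84.3]))]
goblet_mid []
tape_mid []
```

View pics/w6.png

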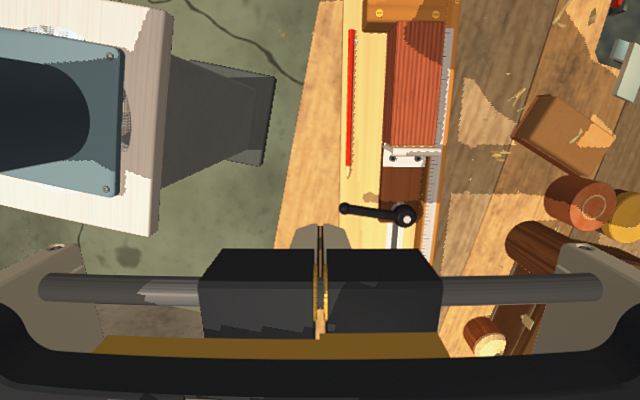

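The blank (rows 22–145) sits between the end block and the lip with no gaps. The lever is clamped, the pencil hasn't moved, and the arm is clear, so I'm handing in.

```bash
python3 -c "
from rig import env
print(env.hand_in())"
```

```text
the job is handed in; nothing more can be done
None
```

The job is handed in, with no verdict returned: in the last picture the blank was home against the end block, the stop was closed up to it, the lever was back at its clamped position (measured about 0 rad), and the arm was clear, at about 18 s on the robot's clock.

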